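# Tip the flush coaster out of the serving board and put it in its stand

### The job

Tidy away the small white coaster that lies flush in the serving board: press its end beside the thumb scoop so that the other end tips up, lift it out by that end and lay it flat on the table. Then pick it up again so that it can go down between the two side walls of the coaster stand, and lower it in your grip to the stand's floor, lying flat and about centred. Do not knock the mug or the teaspoon about.

Things in the scene. Friction and masses are not known exactly. Their poses are not given: they have to be found in the camera images.
- coaster: white ceramic coaster, a plain slab 64 (its x) x 46 (its y) x 9 mm thick, about 60 g, the same both ways up; origin at the centre of its underside. It starts flush in the board's pocket, its x and y along the board's, and cannot be gripped until its +x end is tipped up.
- board: dark wooden serving board 150 (x) x 120 (y) x 28 mm high, does not move; origin at the centre of its underside, on the table. A pocket in its middle (x -36 to 35, y -26 to 26 mm) holds the coaster with its top level with the board's top, with 2 to 5 mm gap all round.
- scoop (a point): middle of the thumb scoop cut in the board's top at the pocket's -x end (the end nearer the robot; board x -45 mm, 21 mm above the table; 18 x 34 mm, 7 mm deep): it marks the end to press. Press straight down on the coaster 18 mm from here towards the pocket's middle: some 3 to 10 N tips it fully, the fingertips then 7 to 8 mm below the board's top.
- tip (a joint): steel plate under the coaster, hinged about the board's y axis at x -4 mm, 19 mm above the table. 0 level, at most 0.45 rad: coaster's -x end down, +x end up. Stiff, it stays where left. Fully tipped, the +x end stands about 15 mm above the board; 10 mm in from that end its side edges reach from about 3 to 11 mm above the board, to be pinched across the 46 mm width.
- stand: dark steel coaster stand, does not move: floor 48 (x) x 68 (y) x 8 mm with two side walls 6 mm thick, 34 mm high over the table, 56 mm apart in y; both x ends open. Origin under its centre, on the table. The coaster goes in with its length along the stand's x; its ends stand out 8 mm at the open ends, where fingers have room; beside its long edges are only 5 mm.
- stand_floor (a point): centre of the upper face of the stand's floor, 8 mm above the table
- mug: loose white mug with a handle, 82 x 112 x 94 mm high, origin at the centre of its underside; leave alone
- spoon: loose metal teaspoon 130 x 26 x 11 mm, origin at the centre of its underside, its x along its length; leave alone. The table between the board and the stand, beyond the spoon and before the mug, is free for laying the coaster down.
Mind the look-alikes: they are no part of the job. There is more than one size of the coaster; the one meant has the size given above.

How it is judged:
By the outcome, as a careful person would: the job done as asked, in the order asked, and still so for the second after the job is handed in, with the robot touching nothing.
It also fails if it takes over 67 s, if anything falls off the work surface, if the arm or the gripper's body presses on something with over 40 N, if the wrist force passes 120 N, or if a joint passes its speed limit or range.

### The arm

A 6-joint arm with a two-finger parallel gripper is mounted at the origin on the work surface; the furniture and walls round the work are solid. World frame = base frame: x ahead of the robot, y to its left, z up, the work surface at z = 0. Lengths are in m, angles in degrees, forces in N, time in s.
With the tool pointing down it reaches from about 0.375 to 0.9 m from the base axis. Payload 3.1 kg.
Tool frame: the origin (TCP) lies at the very end of the fingers, on their centre line; the grasp point (between the pads) lies bot.grip_point_offset behind it (bot.grip_point_offset is the distance from the TCP to the grasp point, in m); z points along the fingers, y is the line along which they close (so a half turn about z gives the same grasp; the last joint's range is limited). The gripper opens to 87 mm and grips with 3 to 60 N. Pads are 19 mm wide; open, the fingers measure 117 mm over their backs; the gripper's body (75 mm by 190 mm) begins 51 mm behind the grasp point.
Start: joints at [57.038, 30.224, 82.088, -0, 67.689, -10.227], TCP at [0.242, 0.576, 0.19] pointing down, gripper open.
Joint ranges: [-176.69, 176.69], [-43.24, 126.21], [12.49, 139.97], [-82, 262], [0, 151.66], [-163.58, 163.58]. Speed limits (degrees/s): [159.86, 159.86, 180, 180, 180, 180].

### API

Orientations are given as a 3x3 rotation matrix whose columns are the frame's x, y, z axes.
In Python, from rig import bot, viewer, ticket gives the robot as it stands.
- The arm moves only by the tool servo_tool, never from a script. Its argument "targets" is a list of rows, each an object with "offset": the shift along the tool's x, y, z in m, a list of three; "dr": the turn, a rotation vector about the tool's x, y, z in degrees, a list of three. In form: [{"offset": [x, y, z], "dr": [ax, ay, az]}, ...]. A call has 1 to 20 rows; each row is the pose to reach, as a shift and turn from the pose commanded when the call began, along the tool's axes at that moment; what a row does not reach only later rows make up. A row lasts 1/12 s, in which the tool goes at most 41.7 mm and 7.16 degrees, less where a joint would pass 70% of its speed; a pose out of reach is approached as far as the arm can. A call with a gripper value outside its range is refused whole. "gripper" is the gripper command: -1 is fully open, 1 is shut, values between are in proportion, set as the call begins (left out, the last holds). The fingers move at their own pace and stop on an object; the grip force is fixed at half the most. Time passes only in rows, so rows that repeat a pose let the fingers close. It gives the time, the measured TCP pose, the force, the opening and the grip force at its end, in the units of the state.
- bot.read_state(): the state, without advancing time (a new reading comes with each control period).
- viewer.capture(name): name is "scene" or "top"; returns a dict with "color" (480x640x3 uint8, red, green, blue), "camera_matrix" (3x3 intrinsics, pixels), "k1" (the pictures are not rectified: a ray, as slopes to the right and down, at radius r is drawn at 1 + k1 r^2 times it, then the intrinsics apply), "R" (3x3) and "t" (3): a world point X has camera coordinates R X + t. Camera axes: x right, y down, z forward; pixel columns grow to the right and rows downward; lengths in m; the calibration is good to about 2 mm. A picture is of the moment at which its call begins. There is no depth.
- ticket.hand_in(): hands the job in; it is judged then, once.
The state is a dict: "time_s": time; "joint_positions": joint angles; "qvel": joint speeds; "tau": joint torques, N m; "position": TCP position; "tcp_rot": TCP orientation; "force": force on the tool from outside, world axes, zero at the start; "moment": the same for the moment, N m; "opening": opening from 0.0 (shut) to 1.0 (fully open); "grasp_force": force on a finger pad.
Only numpy, scipy, OpenCV 4.12 (cv2) and the standard library are available. Lean on these libraries where they do the work, as an engineer would, in place of code of your own. Each camera call takes 0.05 s, during which the arm holds its last target. There are 200 camera calls.

## Working session

There is one attempt and no reset: what is moved stays moved. The work goes in short steps, Python scripts to look and compute and a tool call to move; the robot and the scene stay as the last step left them, time stands still between calls to the robot, and variables do not carry over. Pictures are saved under pics/ and viewed, at most 10 in all, crops included, and the job is handed in when it is done.

Besides the shell and the picture viewer there is one more tool, called after ">>>" as name(argument=value, ...) on one line, values as JSON. servo_tool: Moves the arm, as the interface text tells. Its arguments: {"type":"object","properties":{"targets":{"type":"array"},"gripper":{"type":"number"}},"required":["targets"]}

```bash
mkdir -p pics; ls
python3 - <<'E'
from rig import bot,viewer
import cv2
s=bot.read_state(); print(s, bot.grip_point_offset)
for n in("scene","top"):
    c=viewer.capture(n); cv2.imwrite(f"pics/{n}0.png",c["color"][:,:,::-1]); print(n,c["camera_matrix"],c["k1"],c["R"],c["t"])
E
```

```text
pics
{'time_s': 0.0, 'joint_positions': array([ 5.70379555e+01,  3.02780545e+01,  8.21561099e+01, -4.80959444e-04,
        6.76898015e+01, -1.02271163e+01]), 'qvel': array([-0.0057595 , -0.01739322, -0.0758764 ,  0.08671611, -0.10233135,
       -0.0360235 ]), 'tau': array([-2.39667343e-04, -4.40041029e+01, -1.76591760e+01,  6.32470055e-02,
        5.82703308e-02, -1.74577690e-04]), 'position': array([0.24107258, 0.57576618, 0.18918303]), 'tcp_rot': array([[-9.22303680e-01,  3.86464166e-01, -1.17066988e-03],
       [ 3.86465756e-01,  9.22301962e-01, -1.81956404e-03],
       [ 3.76514832e-04, -2.13061443e-03, -9.99997659e-01]]), 'force': array([-0.36550909, -0.21027829, -0.16778955]), 'moment': array([0.01933578, 0.03546191, 0.0065353 ]), 'grasp_force': 0.0, 'opening': 0.9985965713865745} 0.0187
scene [[445.07093678   0.         325.44109546]
 [  0.         445.07093678 246.07766741]
 [  0.           0.           1.        ]] -0.0036926841882225303 [[ 0.69958964 -0.71453674  0.00340421]
 [-0.41095197 -0.4062437  -0.81614002]
 [ 0.58454497  0.56956414 -0.57784416]] [-0.4780546   0.21006086  0.8752654 ]
top [[451.92559045   0.         317.31058349]
 [  0.         451.92559045 246.42602093]
 [  0.           0.           1.        ]] -0.05540180038319529 [[-0.01090217 -0.99993916  0.00168066]
 [-0.99057659  0.01057058 -0.13655136]
 [ 0.13652529 -0.00315353 -0.99063157]] [-0.13385111  0.57626109  0.93595424]
```

View pics/scene0.png

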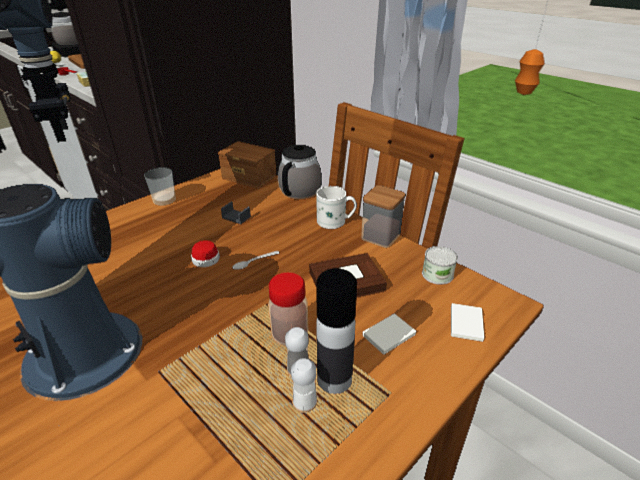

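View pics/top0.png

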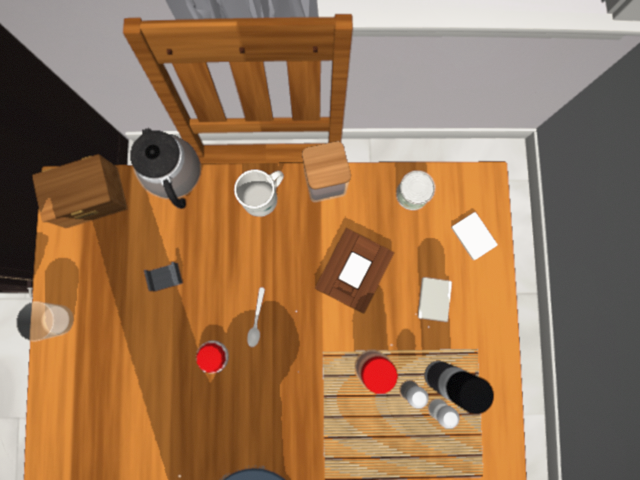

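The top view shows three white slabs: (355,270) in the dark board, (475,236) lying loose and (435,299) a grey one lying loose. The one in the board, with its scoop at about (343,288), fits the description. The stand is at (163,277), the spoon at (257,318) and the mug at (257,192). The same slabs appear in the scene view at (352,272), (467,322) and (390,333).

```bash
cat > h.py <<'E'
import numpy as np, cv2
from rig import bot,viewer
def ray(c,uv):
    K=c["camera_matrix"]; d=(np.array(uv,float)-K[:2,2])/K[0,0]
    s=d.copy()
    for _ in range(10): s=d/(1+c["k1"]*(s@s))
    return -c["R"].T@c["t"], c["R"].T@np.r_[s,1]
def on(c,uv,z):
    o,d=ray(c,uv); return o+d*(z-o[2])/d[2]
def proj(c,X):
    p=c["R"]@np.array(X)+c["t"]; s=p[:2]/p[2]; s=s*(1+c["k1"]*(s@s)); K=c["camera_matrix"]; return K[:2,:2]@s+K[:2,2]
def tri(c1,u1,c2,u2):
    o1,d1=ray(c1,u1);o2,d2=ray(c2,u2)
    a=np.linalg.lstsq(np.c_[d1,-d2],o2-o1,rcond=None)[0]
    p,q=o1+a[0]*d1,o2+a[1]*d2; return (p+q)/2,np.linalg.norm(p-q)
def blob(m,near):
    n,l,s,ce=cv2.connectedComponentsWithStats(m.astype(np.uint8))
    ok=[i for i in range(1,n) if s[i,4]>25]
    i=min(ok,key=lambda i:np.hypot(*(ce[i]-near)))
    mm=(l==i).astype(np.uint8); ct=max(cv2.findContours(mm,0,1)[0],key=cv2.contourArea)
    return ce[i],s[i,4],ct
E
python3 - <<'E'
from h import *
T=viewer.capture("top");S=viewer.capture("scene")
def white(c): i=c["color"].astype(int); return (i.min(2)>170)&(i.max(2)-i.min(2)<40)
def dark(c): i=c["color"].astype(int); return (i.max(2)<95)&(i.max(2)-i.min(2)<30)
def brown(c): i=c["color"].astype(int); return (i.max(2)<125)
out={}
for nm,f,a,b in(("coaster",white,(355,270),(352,272)),("stand",dark,(163,277),(235,213))):
    ct,at,kt=blob(f(T),a); cs,as_,ks=blob(f(S),b)
    print(nm,ct,at,cs,as_,tri(T,ct,S,cs))
    z=.028 if nm=="coaster" else .034
    r=cv2.minAreaRect(np.array([on(T,p[0],z)[:2]*1000 for p in kt],np.float32)); print(r, cv2.boxPoints(r).round(1).tolist())
for n,x in(("T",T),("S",S)): pass
for (nm,a) in (("slab2",(475,236)),("slab3",(435,299))):
    i=T["color"].astype(int);m=(i.min(2)>140)
    ce,ar,k=blob(m,a); r=cv2.minAreaRect(np.array([on(T,p[0],0.01)[:2]*1000 for p in k],np.float32)); print(nm,ce,ar,r)
def up(c,x,y,w,h,f): return cv2.resize(c["color"][y:y+h,x:x+w,::-1],None,fx=f,fy=f,interpolation=cv2.INTER_CUBIC)
A=up(T,305,210,100,110,4);B=up(T,130,247,70,55,4);C=up(S,300,240,100,70,4);D=up(S,210,190,70,45,4)
im=np.zeros((600,800,3),np.uint8)
im[:440,:400]=A;im[:280,400:800]=C;im[280:500,400:680]=B; D=cv2.resize(D,(200,129)); im[460:589,0:200]=D
cv2.imwrite("pics/crop1.png",im)
E
```

```text
coaster [354.51724138 269.71786834] 638 [353.46808511 270.32624113] 141 (array([ 0.5310506 , -0.2268383 ,  0.03244219]), np.float64(0.019448241228824714))
((524.4734497070312, -220.45556640625), (46.60264205932617, 64.50450134277344), 62.17341995239258) [[485.1000061035156, -226.0], [542.0999755859375, -256.1000061035156], [563.9000244140625, -214.89999389648438], [506.79998779296875, -184.8000030517578]]
stand [158.86424474 278.4665392 ] 523 [234.73834197 213.55699482] 386 (array([0.51441338, 0.20893948, 0.01017235]), np.float64(0.009189421368875367))
((511.21453857421875, 203.48977661132812), (48.79715347290039, 56.71422576904297), 15.476038932800293) [[480.1000061035156, 224.3000030517578], [495.29998779296875, 169.6999969482422], [542.2999877929688, 182.6999969482422], [527.2000122070312, 237.3000030517578]]
slab2 [474.14285714 235.65546218] 1190 ((599.8508911132812, -493.42620849609375), (91.17803192138672, 68.0104751586914), 31.349157333374023)
slab3 [434.80033557 299.17449664] 1192 ((458.5260314941406, -397.59991455078125), (65.70887756347656, 90.19457244873047), 80.80025482177734)
```

View pics/crop1.png

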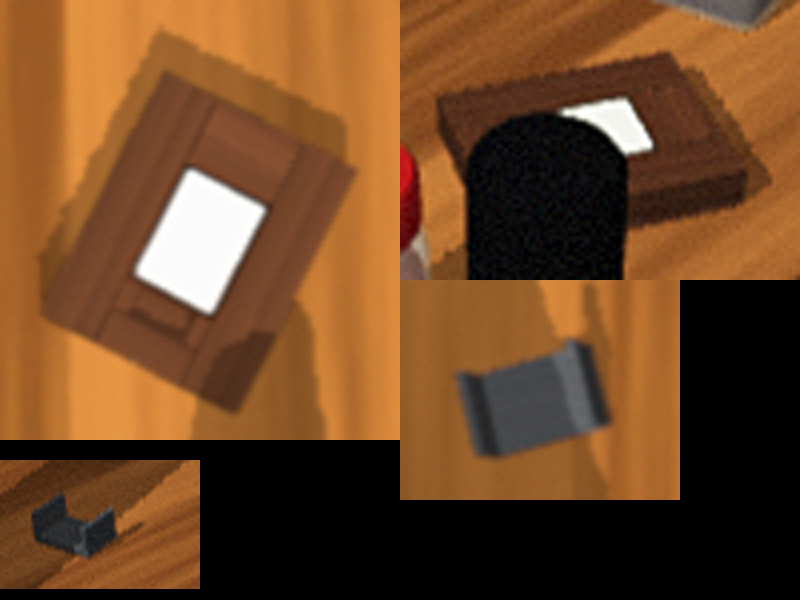

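The crop shows the coaster in the board with its scoop at top-view px (345,287), the end nearer the robot. It measures 64.5 x 46.6 mm, and the other slabs are about 90 x 67 mm, so this is the right one. Next I check heights and enlarge the stand.

Run:
```python
from h import *
T=viewer.capture("top");S=viewer.capture("scene")
print("cams",ray(T,(0,0))[0],ray(S,(0,0))[0])
for a,b in (((352,252),(357,264.5)),((371.75,262),(363.2,278))): print("coaster corner",tri(T,a,S,b))
P=[on(T,(305+x/4-.4,210+y/4-.4),.028)[:2]*1000 for x,y in((163,72),(355,172),(238,412),(42,315))]
r=cv2.minAreaRect(np.array(P,np.float32)); print("board",np.round(P,1).tolist(),r,np.mean(P,0))
def up(c,x,y,w,h,f):
    g=c["color"][y:y+h,x:x+w,::-1].astype(float); g=np.clip(g*2,0,255).astype(np.uint8)
    return cv2.resize(g,None,fx=f,fy=f,interpolation=cv2.INTER_CUBIC)
im=np.zeros((600,800,3),np.uint8)
im[:400,:400]=up(T,140,255,50,50,8)
im[:400,400:]=up(S,212,193,50,50,8)
cv2.imwrite("pics/crop2.png",im[:400])
```

```text
cams [ 0.44159006 -0.13698283  1.00610001] [-0.09086502 -0.75477145  0.67883348]
coaster corner (array([ 0.56536491, -0.21759975,  0.02653632]), np.float64(0.005190253958334751))
coaster corner (array([ 0.54204486, -0.2594681 ,  0.02284057]), np.float64(0.001713112146089235))
board [[617.5, -202.2], [561.0, -306.1], [432.0, -238.9], [485.1, -134.3]] ((524.3472290039062, -220.85963439941406), (118.21476745605469, 148.77175903320312), 62.86317825317383) [ 523.90255207 -220.37624091]
```

View pics/crop2.png

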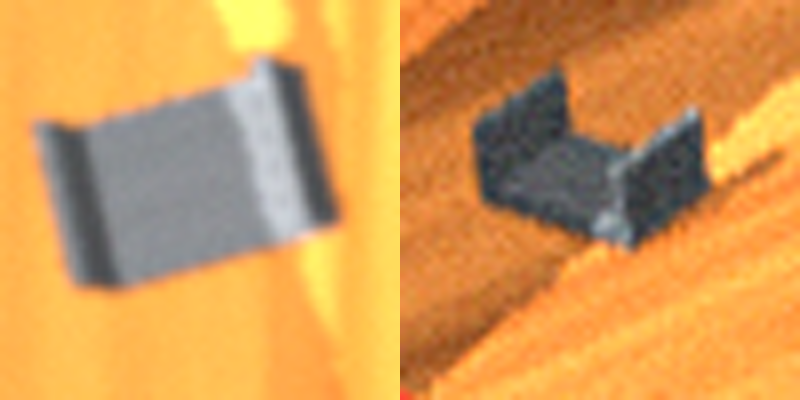

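Run:
```python
from h import *
T=viewer.capture("top");S=viewer.capture("scene")
t=lambda x,y:(140+x/8-.44,255+y/8-.44); s=lambda x,y:(212+(x-400)/8-.44,193+y/8-.44)
for a,b in (((48,124),(560,68)),((85,288),(475,125)),((258,62),(700,108)),((290,240),(617,172))): print("walltop",tri(T,t(*a),S,s(*b)))
P=[on(T,t(*a),z)*1000 for a,z in (((37,122),.034),((75,287),.034),((340,222),0),((303,68),0))]
P=np.array(P)[:,:2];print(P.round(1),P.mean(0)); r=cv2.minAreaRect(P.astype(np.float32));print(r)
print(np.degrees(np.arctan2(*(P[0]+P[3]-P[1]-P[2])[::-1])),np.degrees(np.arctan2(*(P[0]+P[1]-P[2]-P[3])[::-1]))-90)
# spoon / mug
i=T["color"].astype(int)
for u in ((261,290),(254,345),(247,340),(240,205),(270,212),(283,178)): print(u,on(T,u,0.005)[:2].round(3))
C=T["color"]
# moves: from current pose to above press point
st=bot.read_state(); R=st["tcp_rot"]; print(np.degrees(np.arctan2(R[1,1],R[0,1])),np.degrees(np.arctan2(R[1,0],R[0,0])))
```

```text
walltop (array([0.52820556, 0.23198383, 0.03655184]), np.float64(0.001842981116177372))
walltop (array([0.48364106, 0.22064268, 0.03586544]), np.float64(0.0012243322680713575))
walltop (array([0.54559156, 0.17416142, 0.03628364]), np.float64(0.004512750665055891))
walltop (array([0.49878097, 0.16341238, 0.03449283]), np.float64(0.007896296012363474))
[[528.3 236.6]
 [483.5 224.5]
 [502.6 162.8]
 [545.9 174.5]] [515.06437587 199.59792186]
((514.7019653320312, 199.4909210205078), (46.37437438964844, 65.06889343261719), 15.805318832397461)
15.152367234726936 16.476069007841573
(261, 290) [ 0.484 -0.015]
(254, 345) [0.364 0.   ]
(247, 340) [0.375 0.015]
(240, 205) [0.676 0.034]
(270, 212) [ 0.659 -0.034]
(283, 178) [ 0.738 -0.063]
67.26727305292194 157.2672720308528
```

```bash
cat >> h.py <<'E'
from scipy.spatial.transform import Rotation as Ro
C=np.array([.5243,-.2206]); YB=-27.3; u=np.array([np.cos(np.radians(YB)),np.sin(np.radians(YB))])
ST=np.array([.5147,.1987]); YS=15.5
def go(p,ytool,tilt=0):
    """offset/dr to TCP p, tool y at world yaw ytool, tilted about tool y by tilt deg"""
    s=bot.read_state(); R=s["tcp_rot"]; a=np.radians(ytool)
    y=np.array([np.cos(a),np.sin(a),0]); z=np.array([0,0,-1.]); x=np.cross(y,z)
    G=np.c_[x,y,z]@Ro.from_euler('y',tilt,degrees=True).as_matrix()
    print("at",s["position"].round(4),"t",round(s["time_s"],2),"offset",(R.T@(np.array(p)-s["position"])).round(4),"dr",Ro.from_matrix(R.T@G).as_rotvec(degrees=True).round(1))
E
python3 -c "
from h import *
go([*(C-.026*u),.07],90+YB)
"
```

```text
at [0.2414 0.5763 0.19  ] t 0.4 offset [-0.5429 -0.6236  0.1202] dr [-0.  -0.   4.6]
```

>>> servo_tool(targets=[{"offset": [-0.28, -0.31, 0], "dr": [0, 0, 4.6]}, {"offset": [-0.28, -0.31, 0], "dr": [0, 0, 4.6]}, {"offset": [-0.28, -0.31, 0], "dr": [0, 0, 4.6]}, {"offset": [-0.28, -0.31, 0], "dr": [0, 0, 4.6]}, {"offset": [-0.28, -0.31, 0], "dr": [0, 0, 4.6]}, {"offset": [-0.28, -0.31, 0], "dr": [0, 0, 4.6]}, {"offset": [-0.28, -0.31, 0], "dr": [0, 0, 4.6]}, {"offset": [-0.28, -0.31, 0], "dr": [0, 0, 4.6]}, {"offset": [-0.28, -0.31, 0], "dr": [0, 0, 4.6]}, {"offset": [-0.28, -0.31, 0], "dr": [0, 0, 4.6]}, {"offset": [-0.543, -0.624, 0.03], "dr": [0, 0, 4.6]}, {"offset": [-0.543, -0.624, 0.03], "dr": [0, 0, 4.6]}, {"offset": [-0.543, -0.624, 0.03], "dr": [0, 0, 4.6]}, {"offset": [-0.543, -0.624, 0.03], "dr": [0, 0, 4.6]}, {"offset": [-0.543, -0.624, 0.03], "dr": [0, 0, 4.6]}, {"offset": [-0.543, -0.624, 0.03], "dr": [0, 0, 4.6]}, {"offset": [-0.543, -0.624, 0.03], "dr": [0, 0, 4.6]}, {"offset": [-0.543, -0.624, 0.03], "dr": [0, 0, 4.6]}, {"offset": [-0.543, -0.624, 0.03], "dr": [0, 0, 4.6]}, {"offset": [-0.543, -0.624, 0.03], "dr": [0, 0, 4.6]}], gripper=1)

```text
time_s: 2.07
position: [0.5018, -0.212, 0.1602]
tcp_rot: [[-0.888, 0.46, 0.001], [0.46, 0.888, -0.001], [-0.001, -0.0, -1.0]]
force: [0.3, -0.4, -1.1]
opening: 0.005
grasp_force: 0.0
```

```bash
python3 -c "
from h import *
go([*(C-.026*u),.06],90+YB)
"
```

```text
at [ 0.5018 -0.212   0.1602] t 2.07 offset [0.0022 0.0027 0.1002] dr [-0.   0.1 -0.1]
```

>>> servo_tool(targets=[{"offset": [0.002, 0.002, 0.04], "dr": [0, 0, 0]}, {"offset": [0.002, 0.002, 0.08], "dr": [0, 0, 0]}, {"offset": [0.002, 0.002, 0.1], "dr": [0, 0, 0]}, {"offset": [0.002, 0.002, 0.1], "dr": [0, 0, 0]}, {"offset": [0.002, 0.002, 0.1], "dr": [0, 0, 0]}, {"offset": [0.002, 0.002, 0.1], "dr": [0, 0, 0]}])

```text
time_s: 2.57
position: [0.5015, -0.2069, 0.0614]
tcp_rot: [[-0.888, 0.459, 0.002], [0.459, 0.888, -0.002], [-0.003, -0.0, -1.0]]
force: [0.6, 0.0, 0.8]
opening: 0.002
grasp_force: 0.0
```

Run:
```python
from h import *
go([*(C-.026*u),.032],90+YB)
T=viewer.capture("top");S=viewer.capture("scene")
im=np.hstack([cv2.resize(T["color"][210:310,305:405,::-1],(400,400)),cv2.resize(S["color"][200:300,300:400,::-1],(400,400))]); cv2.imwrite("pics/p3.png",im)
```

```text
at [ 0.5015 -0.2069  0.0614] t 2.57 offset [-0.0005 -0.0017  0.0294] dr [-0.   0.1 -0. ]
```

View pics/p3.png

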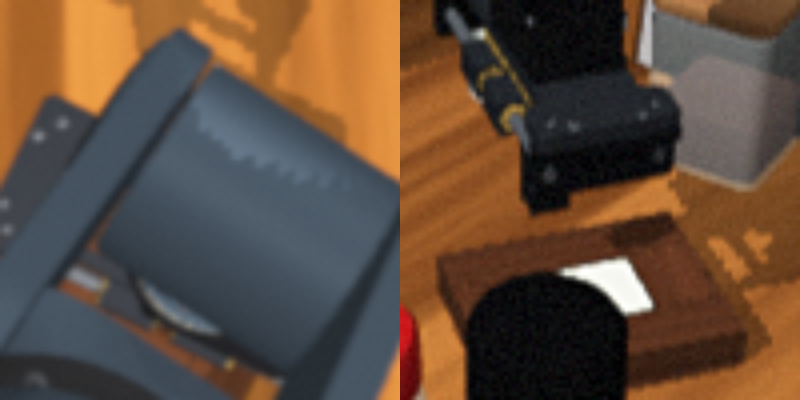

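The scene view shows the closed fingertips at about px (336,253), over the coaster's near end. Pressing.

>>> servo_tool(targets=[{"offset": [-0.0005, -0.0015, 0.015], "dr": [0, 0, 0]}, {"offset": [-0.0005, -0.0015, 0.028], "dr": [0, 0, 0]}, {"offset": [-0.0005, -0.0015, 0.03], "dr": [0, 0, 0]}, {"offset": [-0.0005, -0.0015, 0.032], "dr": [0, 0, 0]}, {"offset": [-0.0005, -0.0015, 0.034], "dr": [0, 0, 0]}, {"offset": [-0.0005, -0.0015, 0.036], "dr": [0, 0, 0]}, {"offset": [-0.0005, -0.0015, 0.037], "dr": [0, 0, 0]}, {"offset": [-0.0005, -0.0015, 0.038], "dr": [0, 0, 0]}, {"offset": [-0.0005, -0.0015, 0.039], "dr": [0, 0, 0]}, {"offset": [-0.0005, -0.0015, 0.039], "dr": [0, 0, 0]}, {"offset": [-0.0005, -0.0015, 0.039], "dr": [0, 0, 0]}])

```text
time_s: 3.58
position: [0.5001, -0.2078, 0.0212]
tcp_rot: [[-0.888, 0.459, -0.0], [0.459, 0.888, 0.0], [0.0, 0.0, -1.0]]
force: [1.0, 0.1, 0.2]
opening: 0.006
grasp_force: 0.0
```

>>> servo_tool(targets=[{"offset": [0, 0, 0.001], "dr": [0, 0, 0]}, {"offset": [0, 0, 0.0015], "dr": [0, 0, 0]}, {"offset": [0, 0, 0.0015], "dr": [0, 0, 0]}])

```text
time_s: 3.83
position: [0.5, -0.2078, 0.0195]
tcp_rot: [[-0.888, 0.459, -0.0], [0.459, 0.888, 0.0], [0.0, 0.0, -1.0]]
force: [0.4, -1.1, -1.5]
opening: 0.005
grasp_force: 0.0
```

Run:
```python
from h import *
go([*(C-.026*u),.1],90+YB)
S=viewer.capture("scene")
cv2.imwrite("pics/p4.png",cv2.resize(S["color"][220:310,300:400,::-1],(600,540)))
```

```text
at [ 0.5    -0.2078  0.0195] t 3.83 offset [-0.0015 -0.0002 -0.0805] dr [ 0. -0. -0.]
```

View pics/p4.png

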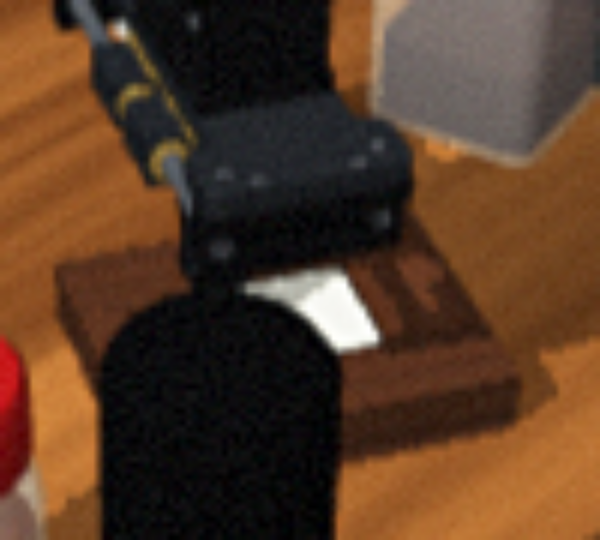

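The coaster's +x end is still at px (363,278), so it has not tipped, and the force is only 1.5 N. Contact must lie lower than reckoned, so I press on in small steps.

>>> servo_tool(targets=[{"offset": [0, 0, 0.001], "dr": [0, 0, 0]}, {"offset": [0, 0, 0.002], "dr": [0, 0, 0]}, {"offset": [0, 0, 0.002], "dr": [0, 0, 0]}])

```text
time_s: 4.13
position: [0.4999, -0.2077, 0.0175]
tcp_rot: [[-0.888, 0.459, -0.0], [0.459, 0.888, 0.0], [0.0, 0.0, -1.0]]
force: [-0.2, 0.1, -0.5]
opening: 0.006
grasp_force: 0.0
```

Run:
```python
from h import *
T=viewer.capture("top");S=viewer.capture("scene")
for a,b in (((393.3,252.6),(386.3,282.6)),((345.3,227.6),(366.6,252.6)),((315.1,288.4),(308.8,264.1))):print(tri(T,a,S,b))
for z in(.0175,.03,.06): print(proj(S,[.4999,-.2077,z]))
print(proj(S,[*(C+.0315*u+.023*np.array([u[1],-u[0]])),.028]),proj(S,[*(C+.0315*u-.023*np.array([-u[1],u[0]])),.028]))
i=S["color"].astype(int);m=(i.min(2)>150)&(i.max(2)-i.min(2)<45);ce,a,k=blob(m,(357,272));print(ce,a,k[:,0].max(0),k[:,0].min(0))
cv2.imwrite("pics/p5.png",cv2.resize(S["color"][200:310,300:400,::-1],(545,600),interpolation=2))
```

```text
(array([ 0.56312151, -0.30831536,  0.02483546]), np.float64(0.004911650307777557))
(array([ 0.61903736, -0.203436  ,  0.02677228]), np.float64(0.0036051212171553607))
(array([ 0.4860833 , -0.13524344,  0.02690431]), np.float64(0.002761311170350635))
[334.06723617 278.0824534 ]
[334.14601464 273.90634009]
[334.33963827 263.64083506]
[361.55187509 275.61193741] [361.55187509 275.61193741]
[354.48780488 270.97560976] 123 [362 277] [344 266]
```

View pics/p5.png

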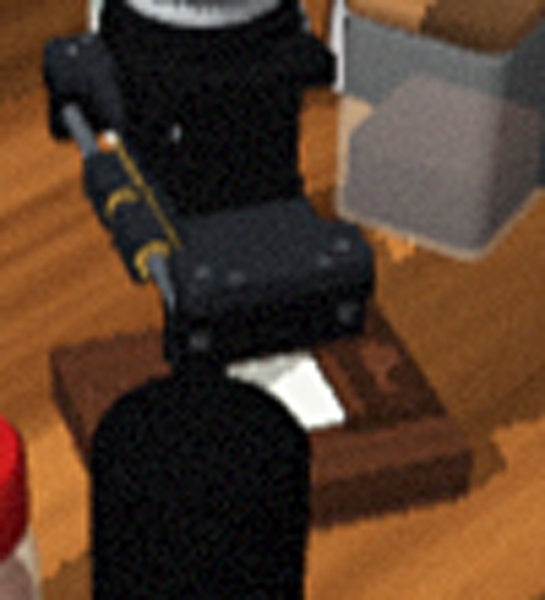

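Run:
```python
from h import *
S=viewer.capture("scene"); s=bot.read_state(); R=s["tcp_rot"];p=s["position"]
P=lambda *o: proj(S,p+R@np.array(o)).round(1)
for n,a,b in (("A",.0375,.095),("B",.095,.0375)):
  print(n,[P(i*a,j*b,-.07).tolist() for i in(1,-1) for j in (1,-1)])
print([P(i*.0095,-.02,z).tolist() for i in(1,-1) for z in(0,-.02,-.04,-.07)])
im=cv2.resize(S["color"][180:310,280:410,::-1],(600,600),interpolation=2)
im=np.clip(im.astype(float)*3,0,255).astype(np.uint8); f=600/130
for q in (P(0,0,0),P(.0095,0,0),P(-.0095,0,0),P(0,0,-.07)): cv2.circle(im,tuple(int(v) for v in (q-[280,180])*f),4,(0,255,0),-1)
cv2.imwrite("pics/p6.png",im)
```

```text
A [[306.7, 234.3], [332.6, 283.2], [336.3, 229.0], [366.4, 276.1]]
B [[289.3, 252.2], [298.2, 272.0], [367.3, 237.6], [380.3, 255.5]]
[[333.1, 284.1], [333.2, 277.4], [333.3, 270.5], [333.5, 259.8], [340.9, 282.5], [341.1, 275.7], [341.3, 268.8], [341.6, 258.2]]
```

View pics/p6.png

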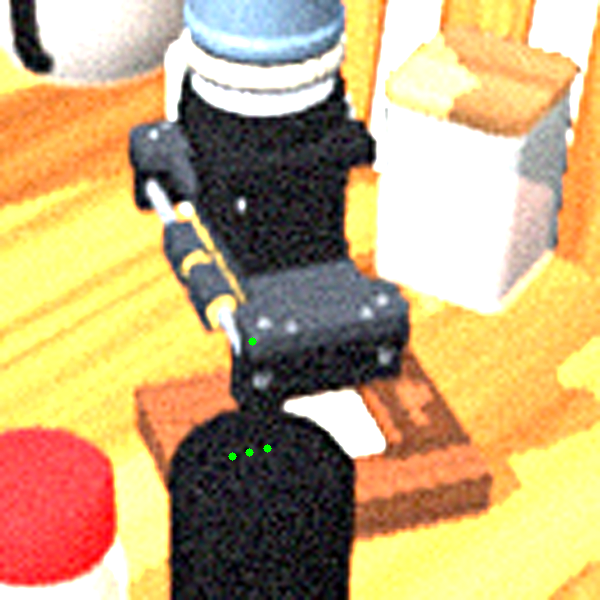

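Run:
```python
from h import *
S=viewer.capture("scene")
R=np.array([[-.9223,.3865,-.0012],[.3865,.9223,-.0018],[.0004,-.0021,-1]]);p=np.array([.2411,.5758,.1892])
im=cv2.imread("pics/scene0.png")[20:160,0:140]; f=4
im=cv2.resize(im,None,fx=f,fy=f,interpolation=2); im=np.clip(im.astype(float)*3,0,255).astype(np.uint8)
for o in((0,0,0),(0,.0435,0),(0,-.0435,0),(0,.0435,-.0187),(0,-.0435,-.0187),(.0375,-.095,-.07),(-.0375,-.095,-.07)):
    q=proj(S,p+R@np.array(o)); print(o,q.round(1)); cv2.circle(im,tuple(int(v) for v in (q-[0,20])*f),4,(0,255,0),-1)
cv2.imwrite("pics/p7.png",im)
```

```text
(0, 0, 0) [ 66.2 146.3]
(0, 0.0435, 0) [ 67.  140.7]
(0, -0.0435, 0) [ 65.4 152.1]
(0, 0.0435, -0.0187) [ 64.8 134.4]
(0, -0.0435, -0.0187) [ 63.1 145.5]
(0.0375, -0.095, -0.07) [ 38.5 135.8]
(-0.0375, -0.095, -0.07) [ 71.5 131.6]
```

View pics/p7.png

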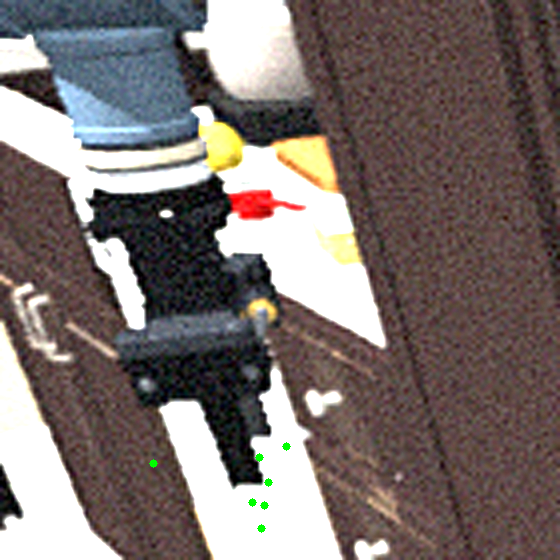

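The enlarged pictures, with the reported TCP drawn in, show the real fingertips about 30 mm short of it along the tool axis. This is so both open (zoomed px (240,483) seen, (261,528) expected) and closed. It also explains why pressing met nothing. I'll find the true offset by contact, going down in small steps and watching the force.

>>> servo_tool(targets=[{"offset": [-0.001, 0, 0.006], "dr": [0, 0, 0]}, {"offset": [-0.001, 0, 0.012], "dr": [0, 0, 0]}, {"offset": [-0.001, 0, 0.013], "dr": [0, 0, 0]}, {"offset": [-0.001, 0, 0.014], "dr": [0, 0, 0]}, {"offset": [-0.001, 0, 0.014], "dr": [0, 0, 0]}, {"offset": [-0.001, 0, 0.014], "dr": [0, 0, 0]}])

```text
time_s: 4.83
position: [0.5009, -0.2082, 0.0035]
tcp_rot: [[-0.888, 0.459, -0.0], [0.459, 0.888, 0.0], [0.0, 0.0, -1.0]]
force: [0.1, 0.8, -0.7]
opening: 0.005
grasp_force: 0.0
```

>>> servo_tool(targets=[{"offset": [0, 0, 0.001], "dr": [0, 0, 0]}, {"offset": [0, 0, 0.002], "dr": [0, 0, 0]}, {"offset": [0, 0, 0.002], "dr": [0, 0, 0]}])

```text
time_s: 5.08
position: [0.5009, -0.2082, 0.0016]
tcp_rot: [[-0.888, 0.459, -0.0], [0.459, 0.888, -0.0], [0.0, -0.0, -1.0]]
force: [-0.2, -0.2, -0.2]
opening: 0.005
grasp_force: 0.0
```

>>> servo_tool(targets=[{"offset": [0, 0, 0.001], "dr": [0, 0, 0]}, {"offset": [0, 0, 0.002], "dr": [0, 0, 0]}, {"offset": [0, 0, 0.002], "dr": [0, 0, 0]}])

```text
time_s: 5.33
position: [0.5009, -0.2082, -0.0005]
tcp_rot: [[-0.888, 0.459, -0.0], [0.459, 0.888, 0.0], [0.0, 0.0, -1.0]]
force: [-0.4, 0.3, -0.7]
opening: 0.006
grasp_force: 0.0
```

>>> servo_tool(targets=[{"offset": [0, 0, 0.001], "dr": [0, 0, 0]}, {"offset": [0, 0, 0.002], "dr": [0, 0, 0]}, {"offset": [0, 0, 0.002], "dr": [0, 0, 0]}])

```text
time_s: 5.58
position: [0.5008, -0.2082, -0.0025]
tcp_rot: [[-0.888, 0.459, -0.0], [0.459, 0.888, 0.0], [0.0, 0.0, -1.0]]
force: [0.0, -0.6, -0.7]
opening: 0.01
grasp_force: 0.0
```

>>> servo_tool(targets=[{"offset": [0, 0, 0.001], "dr": [0, 0, 0]}, {"offset": [0, 0, 0.002], "dr": [0, 0, 0]}, {"offset": [0, 0, 0.002], "dr": [0, 0, 0]}])

```text
time_s: 5.83
position: [0.5008, -0.2082, -0.0044]
tcp_rot: [[-0.888, 0.459, -0.0], [0.459, 0.888, 0.0], [0.0, -0.0, -1.0]]
force: [-1.1, -0.7, 1.1]
opening: 0.006
grasp_force: 0.2
```

>>> servo_tool(targets=[{"offset": [0, 0, 0.001], "dr": [0, 0, 0]}, {"offset": [0, 0, 0.002], "dr": [0, 0, 0]}, {"offset": [0, 0, 0.002], "dr": [0, 0, 0]}])

```text
time_s: 6.08
position: [0.5001, -0.2077, -0.0065]
tcp_rot: [[-0.888, 0.459, -0.002], [0.459, 0.888, 0.001], [0.002, 0.0, -1.0]]
force: [-1.5, 0.7, 2.3]
opening: 0.005
grasp_force: 1.5
```

>>> servo_tool(targets=[{"offset": [0, 0, 0.001], "dr": [0, 0, 0]}, {"offset": [0, 0, 0.002], "dr": [0, 0, 0]}, {"offset": [0, 0, 0.003], "dr": [0, 0, 0]}, {"offset": [0, 0, 0.003], "dr": [0, 0, 0]}])

```text
time_s: 6.42
position: [0.4997, -0.2074, -0.0098]
tcp_rot: [[-0.888, 0.459, -0.002], [0.459, 0.888, 0.002], [0.003, 0.0, -1.0]]
force: [-3.6, 0.7, 1.9]
opening: 0.008
grasp_force: 2.2
```

>>> servo_tool(targets=[{"offset": [0, 0, 0.001], "dr": [0, 0, 0]}, {"offset": [0, 0, 0.002], "dr": [0, 0, 0]}, {"offset": [0, 0, 0.002], "dr": [0, 0, 0]}])

```text
time_s: 6.67
position: [0.4999, -0.2075, -0.0108]
tcp_rot: [[-0.888, 0.459, -0.002], [0.459, 0.888, 0.001], [0.002, 0.0, -1.0]]
force: [-6.1, 2.8, 10.0]
opening: -0.002
grasp_force: 6.1
```

>>> servo_tool(targets=[{"offset": [0, 0, -0.01], "dr": [0, 0, 0]}, {"offset": [0, 0, -0.04], "dr": [0, 0, 0]}, {"offset": [0, 0, -0.07], "dr": [0, 0, 0]}, {"offset": [0, 0, -0.07], "dr": [0, 0, 0]}, {"offset": [0, 0, -0.07], "dr": [0, 0, 0]}], gripper=-1)

```text
time_s: 7.08
position: [0.5044, -0.2105, 0.061]
tcp_rot: [[-0.888, 0.459, 0.008], [0.459, 0.888, -0.005], [-0.009, -0.001, -1.0]]
force: [0.5, -0.0, -0.2]
opening: 0.297
grasp_force: 0.0
```

```bash
cat >> h.py <<'E'
L=.0315   # true fingertips lie L behind the reported TCP
def gotip(p,ytool,tilt=0,back=0):
    """like go, but p is where the true tip centre (less back along the fingers) goes"""
    a=np.radians(ytool); x=np.cross([np.cos(a),np.sin(a),0],[0,0,-1.])
    t=np.radians(tilt); z=np.sin(t)*x+np.cos(t)*np.array([0,0,-1.])
    go(np.array(p)+z*(L+back),ytool,tilt)
E
python3 - <<'E'
from h import *
S=viewer.capture("scene")
i=S["color"].astype(int);m=(i.min(2)>150)&(i.max(2)-i.min(2)<45);ce,a,k=blob(m,(357,268));print(ce,a,k[:,0].max(0),k[:,0].min(0))
v=np.array([-u[1],u[0]]); th=.45
for sy in(1,-1):
  for dx,dz in((.0315,.028),): print("flat",proj(S,[*(C+dx*u+.023*sy*v),dz]))
# tipped: rotate about (x=-4mm,z=19mm)
def tip(x,z): 
    c,s=np.cos(th),np.sin(th); return -.004+c*(x+.004)-s*(z-.019), .019+s*(x+.004)+c*(z-.019)
for x,z in((.0315,.028),(.0315,.019),(.0215,.0235)):
    X,Z=tip(x,z); print("tipped",X,Z,[proj(S,[*(C+X*u+.023*q*v),Z]).round(1) for q in(1,-1)])
X,Z=tip(.0215,.0235); g=[*(C+X*u),Z]; print(g)
for tl in(-20,0,20): gotip([g[0],g[1],.1],90+YB,tl)
E
```

```text
[352.20809249 268.19075145] 173 [360 276] [341 260]
flat [354.31307897 264.07133914]
flat [361.55187509 275.61193741]
tipped 0.024051182326518962 0.04254530038212277 [array([351.6, 259.8]), array([358.9, 271.3])]
tipped 0.027965872133520035 0.034441276460948675 [array([353. , 262.2]), array([360.3, 273.7])]
tipped 0.017004056206492722 0.03414363308042342 [array([348.7, 263.2]), array([355.8, 274.8])]
[np.float64(0.5394100973701228), np.float64(-0.22839890280353412), np.float64(0.03414363308042342)]
at [ 0.5029 -0.2095  0.0596] t 7.13 offset [-0.052  -0.     -0.0105] dr [ -0.  -19.7  -0. ]
at [ 0.5029 -0.2095  0.0596] t 7.13 offset [-0.0412 -0.     -0.0087] dr [-0.   0.3 -0. ]
at [ 0.5029 -0.2095  0.0596] t 7.13 offset [-0.0304 -0.     -0.0106] dr [-0.  20.3 -0. ]
```

>>> servo_tool(targets=[{"offset": [-0.02, 0, -0.01], "dr": [0, -7, 0]}, {"offset": [-0.04, 0, -0.01], "dr": [0, -14, 0]}, {"offset": [-0.052, 0, -0.01], "dr": [0, -19.7, 0]}, {"offset": [-0.052, 0, -0.01], "dr": [0, -19.7, 0]}, {"offset": [-0.052, 0, -0.01], "dr": [0, -19.7, 0]}, {"offset": [-0.052, 0, -0.01], "dr": [0, -19.7, 0]}], gripper=-1)

```text
time_s: 7.63
position: [0.5475, -0.2324, 0.0681]
tcp_rot: [[-0.837, 0.459, 0.298], [0.433, 0.888, -0.154], [-0.335, 0.0, -0.942]]
force: [0.7, 0.2, -0.3]
opening: 0.802
grasp_force: 0.0
```

Run:
```python
from h import *
gotip([*(C+.0165*u),.034],90+YB,-20)
T=viewer.capture("top")
cv2.imwrite("pics/p8.png",cv2.resize(T["color"][200:320,300:410,::-1],(550,600),interpolation=2))
```

```text
at [ 0.5475 -0.2324  0.0681] t 7.63 offset [ 0.0202 -0.0001  0.0604] dr [-0.  -0.4 -0. ]
```

>>> servo_tool(targets=[{"offset": [0.008, 0, 0.025], "dr": [0, 0, 0]}, {"offset": [0.016, 0, 0.045], "dr": [0, 0, 0]}, {"offset": [0.018, 0, 0.054], "dr": [0, 0, 0]}, {"offset": [0.0195, 0, 0.058], "dr": [0, 0, 0]}, {"offset": [0.02, 0, 0.06], "dr": [0, 0, 0]}, {"offset": [0.02, 0, 0.06], "dr": [0, 0, 0]}, {"offset": [0.02, 0, 0.06], "dr": [0, 0, 0]}])

```text
time_s: 8.27
position: [0.5491, -0.2332, 0.0062]
tcp_rot: [[-0.836, 0.459, 0.301], [0.432, 0.888, -0.156], [-0.339, -0.0, -0.941]]
force: [-0.2, 0.4, 0.3]
opening: 0.999
grasp_force: 0.0
```

Run:
```python
from h import *
gotip([*(C+.0165*u),.0325],90+YB,-20)
```

```text
at [ 0.5491 -0.2332  0.0062] t 8.27 offset [ 0.0016 -0.0002  0.003 ] dr [-0.  -0.2 -0. ]
```

>>> servo_tool(targets=[{"offset": [0.001, 0, 0.0015], "dr": [0, 0, 0]}, {"offset": [0.0015, 0, 0.003], "dr": [0, 0, 0]}, {"offset": [0.0015, 0, 0.003], "dr": [0, 0, 0]}, {"offset": [0.0015, 0, 0.003], "dr": [0, 0, 0]}])

```text
time_s: 8.6
position: [0.5481, -0.2326, 0.0024]
tcp_rot: [[-0.836, 0.459, 0.3], [0.432, 0.888, -0.155], [-0.337, -0.0, -0.941]]
force: [0.9, 0.3, -0.2]
opening: 1.002
grasp_force: 0.0
```

>>> servo_tool(targets=[{"offset": [0, 0, 0], "dr": [0, 0, 0]}, {"offset": [0, 0, 0], "dr": [0, 0, 0]}, {"offset": [0, 0, 0], "dr": [0, 0, 0]}, {"offset": [0, 0, 0], "dr": [0, 0, 0]}, {"offset": [0, 0, 0], "dr": [0, 0, 0]}, {"offset": [0, 0, 0], "dr": [0, 0, 0]}, {"offset": [0, 0, 0], "dr": [0, 0, 0]}, {"offset": [0, 0, 0], "dr": [0, 0, 0]}], gripper=1)

```text
time_s: 9.27
position: [0.548, -0.2326, 0.0021]
tcp_rot: [[-0.836, 0.459, 0.299], [0.432, 0.888, -0.155], [-0.337, 0.0, -0.942]]
force: [-0.5, -0.2, 0.5]
opening: 0.523
grasp_force: 30.0
```

>>> servo_tool(targets=[{"offset": [-0.0015, 0, -0.005], "dr": [0, 0, 0]}, {"offset": [-0.004, 0, -0.011], "dr": [0, 0, 0]}, {"offset": [-0.007, 0, -0.02], "dr": [0, 0, 0]}, {"offset": [-0.014, 0, -0.04], "dr": [0, 0, 0]}, {"offset": [-0.022, 0, -0.06], "dr": [0, 0, 0]}, {"offset": [-0.031, 0, -0.085], "dr": [0, 0, 0]}, {"offset": [-0.037, 0, -0.1], "dr": [0, 0, 0]}, {"offset": [-0.037, 0, -0.1], "dr": [0, 0, 0]}, {"offset": [-0.037, 0, -0.1], "dr": [0, 0, 0]}])

```text
time_s: 10.02
position: [0.5495, -0.2335, 0.1102]
tcp_rot: [[-0.836, 0.459, 0.302], [0.432, 0.888, -0.157], [-0.34, -0.001, -0.941]]
force: [0.5, -0.1, -1.0]
opening: 0.52
grasp_force: 30.0
```

Run:
```python
from h import *
s=bot.read_state(); print(s["opening"],s["grasp_force"])
# lay spot: coaster centre; grip end about 20 mm from centre along coaster x
for yc in (62.7,90,105.5): gotip([.57,.045,.10],yc,-0)
S=viewer.capture("scene")
i=S["color"].astype(int);m=(i.min(2)>150)&(i.max(2)-i.min(2)<45);ce,a,k=blob(m,(350,235));print(ce,a,k[:,0].max(0),k[:,0].min(0))
tip=s["position"]-L*s["tcp_rot"][:,2]; print(tip,proj(S,tip))
```

```text
0.520182761222767 29.974290132522583
at [ 0.5495 -0.2335  0.1102] t 10.02 offset [0.1173 0.2568 0.0018] dr [-0.  19.9 -0. ]
at [ 0.5495 -0.2335  0.1102] t 10.02 offset [0.1173 0.2568 0.0018] dr [ -4.8  19.5 -27. ]
at [ 0.5495 -0.2335  0.1102] t 10.02 offset [0.1173 0.2568 0.0018] dr [ -7.5  18.9 -42.4]
[342.74493927 238.58704453] 247 [354 248] [332 230]
[ 0.54001543 -0.22857558  0.13983552] [354.29763455 231.03200195]
```

Run:
```python
from h import *
gotip([.5478,.0758,.08],62.7,5.5)
```

```text
at [ 0.5487 -0.2329  0.1088] t 10.07 offset [0.1573 0.2738 0.0076] dr [-0.  25.2 -0. ]
```

>>> servo_tool(targets=[{"offset": [0.013, 0.023, 0], "dr": [0, 0, 0]}, {"offset": [0.026, 0.046, 0], "dr": [0, 3, 0]}, {"offset": [0.039, 0.068, 0.001], "dr": [0, 7, 0]}, {"offset": [0.052, 0.091, 0.002], "dr": [0, 11, 0]}, {"offset": [0.065, 0.114, 0.003], "dr": [0, 15, 0]}, {"offset": [0.078, 0.137, 0.004], "dr": [0, 19, 0]}, {"offset": [0.092, 0.16, 0.005], "dr": [0, 22, 0]}, {"offset": [0.105, 0.182, 0.006], "dr": [0, 25, 0]}, {"offset": [0.118, 0.205, 0.007], "dr": [0, 25.2, 0]}, {"offset": [0.131, 0.228, 0.0076], "dr": [0, 25.2, 0]}, {"offset": [0.144, 0.251, 0.0076], "dr": [0, 25.2, 0]}, {"offset": [0.152, 0.265, 0.0076], "dr": [0, 25.2, 0]}, {"offset": [0.1573, 0.2738, 0.0076], "dr": [0, 25.2, 0]}, {"offset": [0.1573, 0.2738, 0.0076], "dr": [0, 25.2, 0]}, {"offset": [0.1573, 0.2738, 0.0076], "dr": [0, 25.2, 0]}, {"offset": [0.1573, 0.2738, 0.0076], "dr": [0, 25.2, 0]}])

```text
time_s: 11.4
position: [0.5455, 0.076, 0.0482]
tcp_rot: [[-0.884, 0.46, -0.085], [0.458, 0.888, 0.044], [0.096, -0.001, -0.995]]
force: [0.2, 0.3, 0.0]
opening: 0.52
grasp_force: 30.0
```

Run:
```python
from h import *
s=bot.read_state(); print(s["opening"],s["grasp_force"])
gotip([.5478,.0758,.005],62.7,5.5)
T=viewer.capture("top");S=viewer.capture("scene")
tip=s["position"]-L*s["tcp_rot"][:,2]; print(tip,proj(S,tip))
im=np.hstack([cv2.resize(S["color"][170:270,220:320,::-1],(400,400),interpolation=2),cv2.resize(T["color"][200:300,180:280,::-1],(400,400),interpolation=2)])
cv2.imwrite("pics/p9.png",im)
for c,n in((S,(270,215)),(T,(225,255))):
    i=c["color"].astype(int);m=(i.min(2)>150)&(i.max(2)-i.min(2)<45);ce,a,k=blob(m,n);r=cv2.minAreaRect(k);print(ce,a,cv2.boxPoints(r).round(1).tolist())
```

```text
0.5200931382239099 29.974169433116913
at [0.5455 0.076  0.0482] t 11.4 offset [-0.0062  0.0009  0.0743] dr [-0.  -0.  -0.1]
[0.54823947 0.0746045  0.07954529] [270.3661044  204.84409129]
[260.79057592 205.09947644] 191 [[250.6999969482422, 200.5], [269.0, 198.6999969482422], [270.1000061035156, 209.89999389648438], [251.8000030517578, 211.6999969482422]]
[207.42281879 276.77852349] 149 [[198.8000030517578, 278.3999938964844], [204.1999969482422, 267.6000061035156], [217.0, 274.0], [211.60000610351562, 284.79998779296875]]
```

>>> servo_tool(targets=[{"offset": [-0.002, 0, 0.03], "dr": [0, 0, 0]}, {"offset": [-0.005, 0.001, 0.058], "dr": [0, 0, 0]}, {"offset": [-0.006, 0.001, 0.068], "dr": [0, 0, 0]}, {"offset": [-0.006, 0.001, 0.072], "dr": [0, 0, 0]}, {"offset": [-0.006, 0.001, 0.0743], "dr": [0, 0, 0]}, {"offset": [-0.006, 0.001, 0.0743], "dr": [0, 0, 0]}, {"offset": [-0.006, 0.001, 0.0743], "dr": [0, 0, 0]}])

```text
time_s: 12.08
position: [0.5459, 0.0781, -0.025]
tcp_rot: [[-0.884, 0.459, -0.083], [0.457, 0.888, 0.044], [0.094, 0.001, -0.996]]
force: [1.0, -0.4, -0.4]
opening: 0.519
grasp_force: 30.0
```

>>> servo_tool(targets=[{"offset": [0, 0, 0.001], "dr": [0, 0, 0]}, {"offset": [0, 0, 0.001], "dr": [0, 0, 0]}, {"offset": [0, 0, 0.001], "dr": [0, 0, 0]}])

```text
time_s: 12.33
position: [0.5453, 0.0785, -0.0263]
tcp_rot: [[-0.884, 0.459, -0.084], [0.457, 0.888, 0.044], [0.095, 0.001, -0.996]]
force: [-0.1, -0.2, 0.6]
opening: 0.523
grasp_force: 30.0
```

>>> servo_tool(targets=[{"offset": [0, 0, 0.001], "dr": [0, 0, 0]}, {"offset": [0, 0, 0.001], "dr": [0, 0, 0]}, {"offset": [0, 0, 0.001], "dr": [0, 0, 0]}])

```text
time_s: 12.58
position: [0.5449, 0.0785, -0.0278]
tcp_rot: [[-0.884, 0.459, -0.085], [0.457, 0.888, 0.044], [0.095, 0.0, -0.995]]
force: [0.7, -0.8, -0.2]
opening: 0.52
grasp_force: 30.0
```

>>> servo_tool(targets=[{"offset": [0, 0, 0.001], "dr": [0, 0, 0]}, {"offset": [0, 0, 0.001], "dr": [0, 0, 0]}, {"offset": [0, 0, 0.001], "dr": [0, 0, 0]}])

```text
time_s: 12.83
position: [0.545, 0.0785, -0.0282]
tcp_rot: [[-0.884, 0.459, -0.085], [0.457, 0.888, 0.044], [0.095, 0.0, -0.995]]
force: [-1.0, -0.5, 5.7]
opening: 0.519
grasp_force: 30.0
```

Contact with the table at 5.7 N. Release and rise.

>>> servo_tool(targets=[{"offset": [0, 0, 0], "dr": [0, 0, 0]}, {"offset": [0, 0, 0], "dr": [0, 0, 0]}, {"offset": [0, 0, 0], "dr": [0, 0, 0]}, {"offset": [0, 0, 0], "dr": [0, 0, 0]}, {"offset": [0, 0, 0], "dr": [0, 0, 0]}, {"offset": [0, 0, 0], "dr": [0, 0, 0]}], gripper=-1)

```text
time_s: 13.33
position: [0.5445, 0.0785, -0.0292]
tcp_rot: [[-0.884, 0.459, -0.085], [0.457, 0.888, 0.044], [0.096, -0.0, -0.995]]
force: [0.3, -0.3, 0.2]
opening: 0.891
grasp_force: 0.0
```

>>> servo_tool(targets=[{"offset": [0, 0, -0.02], "dr": [0, 0, 0]}, {"offset": [0, 0, -0.06], "dr": [0, 0, 0]}, {"offset": [-0.03, 0, -0.1], "dr": [0, -5.5, 0]}, {"offset": [-0.06, 0, -0.12], "dr": [0, -5.5, 0]}, {"offset": [-0.06, 0, -0.12], "dr": [0, -5.5, 0]}, {"offset": [-0.06, 0, -0.12], "dr": [0, -5.5, 0]}])

```text
time_s: 13.83
position: [0.6115, 0.0447, 0.0869]
tcp_rot: [[-0.888, 0.46, 0.007], [0.46, 0.888, -0.001], [-0.007, 0.003, -1.0]]
force: [-0.2, 0.6, -0.5]
opening: 0.996
grasp_force: 0.0
```

Run:
```python
from h import *
s=bot.read_state(); print(s["position"],s["opening"],s["grasp_force"])
T=viewer.capture("top");S=viewer.capture("scene")
im=np.hstack([cv2.resize(S["color"][170:270,220:320,::-1],(400,400),interpolation=2),cv2.resize(T["color"][200:300,180:280,::-1],(400,400),interpolation=2)])
cv2.imwrite("pics/p10.png",im)
for c,n in((S,(260,215)),(T,(214,275))):
    i=c["color"].astype(int);m=(i.min(2)>150)&(i.max(2)-i.min(2)<45);ce,a,k=blob(m,n);print(ce,a)
    w=np.array([on(c,p[0],.009)[:2]*1000 for p in k],np.float32);r=cv2.minAreaRect(w);print(r)
    print("expect",proj(c,[.53,.085,.009]))
```

```text
[0.61150004 0.04468409 0.08692077] 0.9963692152192782 0.0
[265.28185328 228.61776062] 259
((529.8180541992188, 80.89117431640625), (57.69621658325195, 64.49417877197266), 63.555206298828125)
expect [264.57899705 228.09928352]
[215.75922953 269.12520064] 623
((530.775390625, 85.61178588867188), (47.49197006225586, 64.06949615478516), 63.408363342285156)
expect [216.01461933 269.39260336]
```

Run:
```python
from h import *
gotip([.5306,.0854,.06],-26.6)
```

```text
at [0.6065 0.046  0.0839] t 13.93 offset [0.0854 0.0002 0.0556] dr [-0.2 -0.1 89.2]
```

>>> servo_tool(targets=[{"offset": [0.02, 0, 0], "dr": [0, 0, 7]}, {"offset": [0.04, 0, 0], "dr": [0, 0, 14]}, {"offset": [0.06, 0, 0], "dr": [0, 0, 21]}, {"offset": [0.08, 0, 0], "dr": [0, 0, 28]}, {"offset": [0.0854, 0, 0], "dr": [0, 0, 35]}, {"offset": [0.0854, 0, 0], "dr": [0, 0, 42]}, {"offset": [0.0854, 0, 0], "dr": [0, 0, 49]}, {"offset": [0.0854, 0, 0], "dr": [0, 0, 56]}, {"offset": [0.0854, 0, 0], "dr": [0, 0, 63]}, {"offset": [0.0854, 0, 0], "dr": [0, 0, 70]}, {"offset": [0.0854, 0, 0], "dr": [0, 0, 77]}, {"offset": [0.0854, 0, 0.01], "dr": [0, 0, 84]}, {"offset": [0.0854, 0, 0.035], "dr": [0, 0, 89.2]}, {"offset": [0.0854, 0, 0.055], "dr": [0, 0, 89.2]}, {"offset": [0.0854, 0, 0.055], "dr": [0, 0, 89.2]}, {"offset": [0.0854, 0, 0.055], "dr": [0, 0, 89.2]}, {"offset": [0.0854, 0, 0.055], "dr": [0, 0, 89.2]}])

```text
time_s: 15.35
position: [0.5312, 0.0852, 0.0295]
tcp_rot: [[0.446, 0.895, -0.002], [0.895, -0.446, 0.0], [-0.001, -0.002, -1.0]]
force: [-0.1, -0.4, 0.4]
opening: 1.006
grasp_force: 0.0
```

Run:
```python
from h import *
gotip([.5306,.0854,.004],-26.6)
```

```text
at [0.5312 0.0852 0.0295] t 15.35 offset [-0.0001 -0.0005  0.057 ] dr [-0.1  0.   0.1]
```

>>> servo_tool(targets=[{"offset": [0, 0, 0.025], "dr": [0, 0, 0]}, {"offset": [0, 0, 0.045], "dr": [0, 0, 0]}, {"offset": [0, 0, 0.052], "dr": [0, 0, 0]}, {"offset": [0, 0, 0.056], "dr": [0, 0, 0]}, {"offset": [0, 0, 0.056], "dr": [0, 0, 0]}, {"offset": [0, 0, 0.056], "dr": [0, 0, 0]}])

```text
time_s: 15.85
position: [0.5327, 0.085, -0.0254]
tcp_rot: [[0.447, 0.895, 0.001], [0.895, -0.447, -0.0], [0.001, 0.001, -1.0]]
force: [0.4, -0.3, -0.6]
opening: 1.002
grasp_force: 0.0
```

>>> servo_tool(targets=[{"offset": [0, 0, 0.0005], "dr": [0, 0, 0]}, {"offset": [0, 0, 0.0005], "dr": [0, 0, 0]}, {"offset": [0, 0, 0.0005], "dr": [0, 0, 0]}, {"offset": [0, 0, 0.0005], "dr": [0, 0, 0]}, {"offset": [0, 0, 0.0005], "dr": [0, 0, 0]}, {"offset": [0, 0, 0.0005], "dr": [0, 0, 0]}, {"offset": [0, 0, 0.0005], "dr": [0, 0, 0]}], gripper=1)

```text
time_s: 16.43
position: [0.5322, 0.085, -0.0264]
tcp_rot: [[0.447, 0.895, 0.0], [0.895, -0.447, -0.0], [0.0, 0.0, -1.0]]
force: [-0.3, -0.2, 4.5]
opening: 0.726
grasp_force: 30.0
```

>>> servo_tool(targets=[{"offset": [0, 0, -0.01], "dr": [0, 0, 0]}, {"offset": [0, 0, -0.03], "dr": [0, 0, 0]}, {"offset": [0, 0, -0.06], "dr": [0, 0, 0]}, {"offset": [0, 0, -0.08], "dr": [0, 0, 0]}, {"offset": [0, 0, -0.08], "dr": [0, 0, 0]}, {"offset": [0, 0, -0.08], "dr": [0, 0, 0]}])

```text
time_s: 16.93
position: [0.533, 0.085, 0.0546]
tcp_rot: [[0.447, 0.895, 0.003], [0.895, -0.447, -0.0], [0.001, 0.003, -1.0]]
force: [-0.3, -0.3, -1.2]
opening: 0.724
grasp_force: 30.0
```

Run:
```python
from h import *
gotip([.5145,.1985,.075],15.6)
```

```text
at [0.533  0.085  0.0546] t 16.93 offset [ 0.0933 -0.0673  0.011 ] dr [  0.2  -0.  -42.1]
```

>>> servo_tool(targets=[{"offset": [0.015, -0.011, 0], "dr": [0, 0, -6]}, {"offset": [0.03, -0.022, 0], "dr": [0, 0, -12]}, {"offset": [0.045, -0.033, 0], "dr": [0, 0, -18]}, {"offset": [0.06, -0.044, 0.002], "dr": [0, 0, -24]}, {"offset": [0.075, -0.055, 0.006], "dr": [0, 0, -30]}, {"offset": [0.09, -0.065, 0.01], "dr": [0, 0, -36]}, {"offset": [0.0933, -0.0673, 0.011], "dr": [0, 0, -42.1]}, {"offset": [0.0933, -0.0673, 0.011], "dr": [0, 0, -42.1]}, {"offset": [0.0933, -0.0673, 0.011], "dr": [0, 0, -42.1]}, {"offset": [0.0933, -0.0673, 0.011], "dr": [0, 0, -42.1]}, {"offset": [0.0933, -0.0673, 0.011], "dr": [0, 0, -42.1]}])

```text
time_s: 17.85
position: [0.5135, 0.1979, 0.0419]
tcp_rot: [[-0.266, 0.964, -0.001], [0.964, 0.266, -0.0], [-0.0, -0.001, -1.0]]
force: [-0.5, 0.4, -1.2]
opening: 0.727
grasp_force: 30.0
```

Run:
```python
from h import *
gotip([.5145,.1985,.04],15.6); gotip([.5145,.1985,.0135],15.6)
T=viewer.capture("top");S=viewer.capture("scene")
im=np.hstack([cv2.resize(S["color"][165:245,200:280,::-1],(400,400),interpolation=2),cv2.resize(T["color"][240:320,120:200,::-1],(400,400),interpolation=2)])
im=np.clip(im.astype(float)*1.6,0,255).astype(np.uint8)
cv2.imwrite("pics/p11.png",im)
```

```text
at [0.5135 0.1979 0.0419] t 17.85 offset [0.0004 0.0012 0.0334] dr [-0.   0.  -0.2]
at [0.5135 0.1979 0.0419] t 17.85 offset [0.0004 0.0012 0.0599] dr [-0.   0.  -0.2]
```

View pics/p11.png

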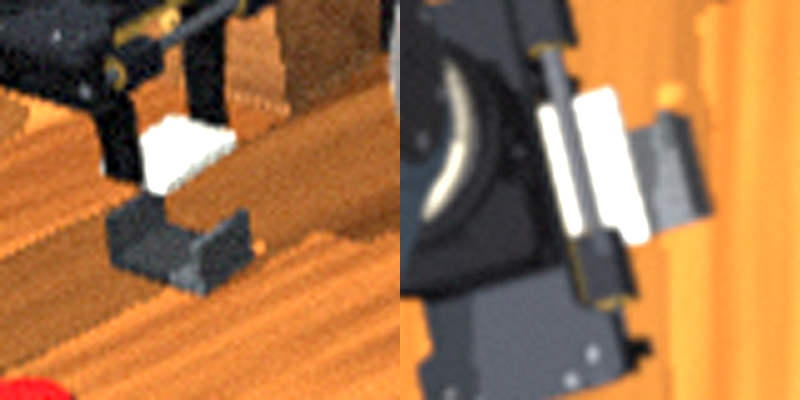

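The scene view shows the coaster level in the grip at about (185,155) in the crop, above the stand at about (180,245) and square to its walls. Lowering.

>>> servo_tool(targets=[{"offset": [0.0004, 0.001, 0.015], "dr": [0, 0, 0]}, {"offset": [0.0004, 0.001, 0.025], "dr": [0, 0, 0]}, {"offset": [0.0004, 0.001, 0.033], "dr": [0, 0, 0]}, {"offset": [0.0004, 0.001, 0.038], "dr": [0, 0, 0]}, {"offset": [0.0004, 0.001, 0.043], "dr": [0, 0, 0]}, {"offset": [0.0004, 0.001, 0.048], "dr": [0, 0, 0]}, {"offset": [0.0004, 0.001, 0.052], "dr": [0, 0, 0]}, {"offset": [0.0004, 0.001, 0.055], "dr": [0, 0, 0]}, {"offset": [0.0004, 0.001, 0.057], "dr": [0, 0, 0]}, {"offset": [0.0004, 0.001, 0.057], "dr": [0, 0, 0]}])

```text
time_s: 18.78
position: [0.5142, 0.1992, -0.0151]
tcp_rot: [[-0.268, 0.963, -0.0], [0.963, 0.268, -0.0], [0.0, -0.0, -1.0]]
force: [-0.6, 0.4, -1.6]
opening: 0.725
grasp_force: 30.0
```

>>> servo_tool(targets=[{"offset": [0, 0, 0.001], "dr": [0, 0, 0]}, {"offset": [0, 0, 0.002], "dr": [0, 0, 0]}, {"offset": [0, 0, 0.002], "dr": [0, 0, 0]}])

```text
time_s: 19.03
position: [0.5145, 0.1992, -0.0167]
tcp_rot: [[-0.268, 0.963, 0.0], [0.963, 0.268, 0.0], [-0.0, 0.0, -1.0]]
force: [-0.1, -0.4, -0.5]
opening: 0.723
grasp_force: 30.0
```

>>> servo_tool(targets=[{"offset": [0, 0, 0.001], "dr": [0, 0, 0]}, {"offset": [0, 0, 0.001], "dr": [0, 0, 0]}, {"offset": [0, 0, 0.001], "dr": [0, 0, 0]}])

```text
time_s: 19.28
position: [0.5144, 0.1992, -0.0178]
tcp_rot: [[-0.268, 0.963, 0.0], [0.963, 0.268, -0.0], [-0.0, 0.0, -1.0]]
force: [0.1, 0.0, -0.3]
opening: 0.722
grasp_force: 30.0
```

>>> servo_tool(targets=[{"offset": [0, 0, 0.001], "dr": [0, 0, 0]}, {"offset": [0, 0, 0.001], "dr": [0, 0, 0]}, {"offset": [0, 0, 0.001], "dr": [0, 0, 0]}])

```text
time_s: 19.53
position: [0.5146, 0.1992, -0.0184]
tcp_rot: [[-0.268, 0.963, 0.0], [0.963, 0.268, 0.0], [-0.0, 0.0, -1.0]]
force: [-0.9, 0.1, 3.5]
opening: 0.727
grasp_force: 30.0
```

Contact with the stand floor comes at the expected height. Release and rise.

>>> servo_tool(targets=[{"offset": [0, 0, 0], "dr": [0, 0, 0]}, {"offset": [0, 0, 0], "dr": [0, 0, 0]}, {"offset": [0, 0, 0], "dr": [0, 0, 0]}, {"offset": [0, 0, 0], "dr": [0, 0, 0]}, {"offset": [0, 0, 0], "dr": [0, 0, 0]}, {"offset": [0, 0, 0], "dr": [0, 0, 0]}, {"offset": [0, 0, 0], "dr": [0, 0, 0]}, {"offset": [0, 0, 0], "dr": [0, 0, 0]}], gripper=-1)

```text
time_s: 20.2
position: [0.5144, 0.1992, -0.0189]
tcp_rot: [[-0.268, 0.963, -0.0], [0.963, 0.268, -0.0], [0.0, -0.0, -1.0]]
force: [0.0, -0.2, -0.3]
opening: 1.004
grasp_force: 0.0
```

>>> servo_tool(targets=[{"offset": [0, 0, -0.01], "dr": [0, 0, 0]}, {"offset": [0, 0, -0.04], "dr": [0, 0, 0]}, {"offset": [0, 0, -0.08], "dr": [0, 0, 0]}, {"offset": [0, 0, -0.12], "dr": [0, 0, 0]}, {"offset": [-0.03, -0.03, -0.15], "dr": [0, 0, 0]}, {"offset": [-0.06, -0.06, -0.17], "dr": [0, 0, 0]}, {"offset": [-0.09, -0.08, -0.18], "dr": [0, 0, 0]}, {"offset": [-0.12, -0.08, -0.18], "dr": [0, 0, 0]}, {"offset": [-0.15, -0.08, -0.18], "dr": [0, 0, 0]}, {"offset": [-0.15, -0.08, -0.18], "dr": [0, 0, 0]}, {"offset": [-0.15, -0.08, -0.18], "dr": [0, 0, 0]}])

```text
time_s: 21.12
position: [0.4781, 0.0318, 0.1621]
tcp_rot: [[-0.265, 0.964, 0.002], [0.964, 0.265, -0.0], [-0.0, 0.002, -1.0]]
force: [-0.5, -0.5, -0.1]
opening: 0.999
grasp_force: 0.0
```

Run:
```python
from h import *
T=viewer.capture("top");S=viewer.capture("scene")
for c,n in((T,(163,277)),(S,(238,207))):
    print("expect",proj(c,[.5145,.1985,.017]))
    i=c["color"].astype(int);m=(i.min(2)>150)&(i.max(2)-i.min(2)<45);ce,a,k=blob(m,n);print(ce,a)
    w=np.array([on(c,p[0],.017)[:2]*1000 for p in k],np.float32);r=cv2.minAreaRect(w);print(r)
```

```text
expect [163.89342433 276.56573398]
[164.39285714 178.        ] 28
((737.8627319335938, 205.5685272216797), (10.559443473815918, 20.544260025024414), 6.388681411743164)
expect [235.03572801 212.72260358]
[233.47580645 213.06451613] 124
((515.27197265625, 198.26596069335938), (60.77054214477539, 43.24153137207031), 19.204425811767578)
```

>>> servo_tool(targets=[{"offset": [-0.04, 0, -0.02], "dr": [0, 0, 0]}, {"offset": [-0.08, 0, -0.03], "dr": [0, 0, 0]}, {"offset": [-0.12, 0, -0.03], "dr": [0, 0, 0]}, {"offset": [-0.16, 0, -0.03], "dr": [0, 0, 0]}, {"offset": [-0.16, 0, -0.03], "dr": [0, 0, 0]}, {"offset": [-0.16, 0, -0.03], "dr": [0, 0, 0]}, {"offset": [-0.16, 0, -0.03], "dr": [0, 0, 0]}])

```text
time_s: 21.8
position: [0.5196, -0.1191, 0.1905]
tcp_rot: [[-0.269, 0.963, -0.002], [0.963, 0.269, 0.002], [0.002, -0.002, -1.0]]
force: [0.4, 1.1, -0.2]
opening: 0.996
grasp_force: 0.0
```

Run:
```python
from h import *
T=viewer.capture("top");S=viewer.capture("scene")
i=T["color"].astype(int);m=(i.min(2)>130)&(i.max(2)-i.min(2)<50);ce,a,k=blob(m,(163,277));print(ce,a)
w=np.array([on(T,p[0],.017)[:2]*1000 for p in k],np.float32);print(cv2.minAreaRect(w))
old={"top":cv2.imread("pics/top0.png"),"scene":cv2.imread("pics/scene0.png")}
d=lambda n,c,y0,y1,x0,x1: np.abs(old[n][y0:y1,x0:x1,::-1].astype(int)-c["color"][y0:y1,x0:x1]).max(2).mean().round(1)
print("spoon top",d("top",T,285,350,245,268),"spoon scene",d("scene",S,248,272,230,282),"mug top",d("top",T,165,218,232,285),"mug scene",d("scene",S,185,230,312,358))
```

```text
[163.58737864 276.56472492] 618
((514.9785766601562, 199.25750732421875), (65.1329116821289, 47.141845703125), 15.751173973083496)
spoon top 47.5 spoon scene 16.8 mug top 54.2 mug scene 6.5
```

```bash
python3 -c "
from rig import ticket
print(ticket.hand_in())"
```

```text
the job is handed in; nothing more can be done
None
```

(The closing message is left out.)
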